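Nest the portion cups in their storage box

ROBOT

A 6-joint arm with a two-finger parallel gripper is mounted at the origin on a cart in front of the work surface, level with it; the furniture and walls round the work are solid. World frame = base frame: x ahead of the robot, y to its left, z up, the work surface at z = 0. Lengths are in mm, angles in rad, forces in N, time in s.
With the tool pointing down it reaches from about 375 to 975 mm from the base axis. Payload 3.8 kg.
Tool frame: the origin (TCP) lies on the mounting face of the last link; the fingertips stand 173 mm ahead of it and the grasp point (between the pads) lies 155 mm ahead of it; z points along the fingers, y is the line along which they close (so a half turn about z gives the same grasp; the last joint's range is limited). The gripper opens to 85 mm and grips with 20 to 120 N. Pads are 22 mm wide; open, the fingers measure 114 mm over their backs; the gripper's body (76 mm by 85 mm) begins 54 mm behind the grasp point. The pads swing forward as they close: fully open they stand 13 mm farther back than shut.
Start: joints at [1.066, 0.264, 1.604, -0, 1.274, -0.037], TCP at [304.371, 602.477, 404.68] pointing down, gripper open.
Joint ranges: [-2.63, 2.63], [-0.94, 2.18], [0.31, 2.57], [-1.31, 4.45], [0, 2.66], [-2.55, 2.55]. Speed limits (rad/s): [2.57, 2.57, 3.14, 3.14, 3.14, 3.14].

INTERFACE

Orientations are given as a rotation vector (axis times angle).
In Python, from station import arm gives the robot as it stands.
- The arm moves only by the tool servo_tool, never from a script. Its argument "series" is a list of rows, each a list of 2 entries, a list of its own where there are three numbers: the shift along the tool's x, y, z in m, then the turn about the tool's z in rad. In form: [[[x, y, z], twist], ...]. A call has 1 to 20 rows; each row shifts and turns the commanded pose from where the row before left it, along the tool's axes as they then stand; what a row does not reach is not made up. A row lasts 1/8 s, in which the tool goes at most 62.5 mm and 10.7 degrees, less where a joint would pass 70% of its speed; a pose out of reach is approached as far as the arm can. A call is refused whole if a number of a shift passes 0.0625 or a number of a turn 0.188, either way. A call with a gripper value outside its range is refused whole. "grip" is the finger opening in m, from 0 to 0.0854, set as the call begins (left out, the last holds). The fingers move at their own pace and stop on an object; "squeeze" is the grip in N (left out, the last holds). Time passes only in rows, so rows that do not move let the fingers close. It gives the time, the measured TCP pose, the force, the opening and the grip force at its end, in the units of the state.
- arm.get_obs(): the state, without advancing time (a new reading comes with each control period).
- arm.read_camera(name): name is "scene" or "top" or "wrist"; returns (picture, depth): 384x512x3 uint8, red, green, blue; 384x512 float32, mm along the optical axis (not along the pixel's ray), 0 where there is no reading.
- arm.camera_info(name): a dict with "K" (3x3 intrinsics, pixels), "origin" and "rotation" of the camera in the world. Camera axes: x right, y down, z forward; pixel columns grow to the right and rows downward; lengths in mm; the calibration is good to about 2 mm. The wrist camera is an equidistant fisheye: a pixel r from the principal point sees the ray r / f radians off the axis. A picture is of the moment at which its call begins: read the wrist's pose just before it. camera_info takes no time and is no camera call; for the wrist camera it gives the pose at the moment of the call.
- arm.finish_job(): hands the job in; it is judged then, once.
The state is a dict: "time_s": time; "q": joint angles; "dq": joint speeds; "effort": joint torques, N m; "tool_pos": TCP position; "tcp_rot": TCP orientation; "contact_force": force on the tool from outside, world axes, zero at the start; "ft_torque": the same for the moment, N m; "grip_width": finger opening in mm; "grip_force": force on a finger pad.
Only numpy, scipy, OpenCV 4.12 (cv2) and the standard library are available. Lean on these libraries where they do the work, as an engineer would, in place of code of your own. Each camera call takes 0.05 s, during which the arm holds its last target. There are 200 camera calls.

TASK

Put the steel portion cups that stand on the bench away in the white storage box: swing its clear lid up until it stands upright, nest all the cups one inside another, upright and fully seated, in one straight stack in the round stack holder on the box floor, and then fold the lid fully shut over them. Leave the spice jar and the roll of tape where they are.

Things in the scene. Friction and masses are not known exactly. Their poses are not given: they have to be found in the camera images.
- box: white plastic storage box, fixed to the bench, 176 mm (its x) by 160 mm (its y) by 138 mm high, walls and floor 5 mm thick. Origin: centre of its underside; the lid is hinged along the top of its +y side
- holder (a point): stack holder in the middle of the box: a grey upright ring 62 mm across outside, 55 inside, open at the top. This point: centre of its top edge, 45 mm above the bench; axes as the box's. The first cup hangs in it as in another cup, shoulder on the ring, its foot 35 mm below this point
- lid (a joint): clear lid's angle: 0 shut, 1.57 upright, stop at 1.75. The stiff hinge (about 0.45 N m of friction) holds it at any angle; lid 0.25 kg; the lid shut rises to 12 mm above the box's rim
- lid_bar (a point): middle of the lid's handle: a round steel bar 11 mm thick, 110 mm long, parallel to the box's x axis, 45 mm out from the lid's free edge on two arms. Pinched from above it can turn between the fingers, so the hand may point down through the whole swing. Shut, it lies on the box's -y side, and it swings up toward +y
- lid_hinge (a point): point on the lid's hinge line, 209 mm from lid_bar; both turn in the box's y-z plane
- cup_1: steel portion cup, all alike, 52 mm high, 90 g, heavy foot: tapered body 34 mm across at the foot, 50 at 34 mm height, then a shoulder and an upright collar 62 mm across (36 to 52 mm high, walls 2 mm). Pinch it from above across the collar, fingertips not below the shoulder. Nested, its shoulder rests on the lower cup's rim, 17 mm higher; 2 mm play. Origin: underside centre; z up. May be absent
- cup_2: steel portion cup, all alike, 52 mm high, 90 g, heavy foot: tapered body 34 mm across at the foot, 50 at 34 mm height, then a shoulder and an upright collar 62 mm across (36 to 52 mm high, walls 2 mm). Pinch it from above across the collar, fingertips not below the shoulder. Nested, its shoulder rests on the lower cup's rim, 17 mm higher; 2 mm play. Origin: underside centre; z up. May be absent
- cup_3: steel portion cup, all alike, 52 mm high, 90 g, heavy foot: tapered body 34 mm across at the foot, 50 at 34 mm height, then a shoulder and an upright collar 62 mm across (36 to 52 mm high, walls 2 mm). Pinch it from above across the collar, fingertips not below the shoulder. Nested, its shoulder rests on the lower cup's rim, 17 mm higher; 2 mm play. Origin: underside centre; z up. May be absent
- cup_4: steel portion cup, all alike, 52 mm high, 90 g, heavy foot: tapered body 34 mm across at the foot, 50 at 34 mm height, then a shoulder and an upright collar 62 mm across (36 to 52 mm high, walls 2 mm). Pinch it from above across the collar, fingertips not below the shoulder. Nested, its shoulder rests on the lower cup's rim, 17 mm higher; 2 mm play. Origin: underside centre; z up. May be absent
- cup_5: steel portion cup, all alike, 52 mm high, 90 g, heavy foot: tapered body 34 mm across at the foot, 50 at 34 mm height, then a shoulder and an upright collar 62 mm across (36 to 52 mm high, walls 2 mm). Pinch it from above across the collar, fingertips not below the shoulder. Nested, its shoulder rests on the lower cup's rim, 17 mm higher; 2 mm play. Origin: underside centre; z up. May be absent
- spice_jar: bystander: spice jar with a black cap, 41 mm across and 105 mm high; origin at its underside
- tape_roll: bystander: roll of tape lying flat, 97 mm across and 25 mm high; origin at its underside

How it is judged (in metres and radians):
On the way, in this order (a step that is already met when the one before it is completed fails the run):
1. the lid stands upright (value of joint lid above 1.45 rad), for 0.2 s.
2. all cups nested in one seated stack in the holder, let go, with the lid still open (angle between each of cup_1, cup_2, cup_3, cup_4, cup_5's own z axis and vertical below 0.1 rad and horizontal distance between each of cup_1, cup_2, cup_3, cup_4, cup_5 and holder below 0.01 m and (z of cup_1 in the frame of holder between -0.0375 and -0.0325 m or z of cup_1 in the frame of cup_2 between 0.0145 and 0.0195 m or z of cup_1 in the frame of cup_3 between 0.0145 and 0.0195 m or z of cup_1 in the frame of cup_4 between 0.0145 and 0.0195 m or z of cup_1 in the frame of cup_5 between 0.0145 and 0.0195 m) and (z of cup_2 in the frame of holder between -0.0375 and -0.0325 m or z of cup_2 in the frame of cup_1 between 0.0145 and 0.0195 m or z of cup_2 in the frame of cup_3 between 0.0145 and 0.0195 m or z of cup_2 in the frame of cup_4 between 0.0145 and 0.0195 m or z of cup_2 in the frame of cup_5 between 0.0145 and 0.0195 m) and (z of cup_3 in the frame of holder between -0.0375 and -0.0325 m or z of cup_3 in the frame of cup_1 between 0.0145 and 0.0195 m or z of cup_3 in the frame of cup_2 between 0.0145 and 0.0195 m or z of cup_3 in the frame of cup_4 between 0.0145 and 0.0195 m or z of cup_3 in the frame of cup_5 between 0.0145 and 0.0195 m) and (z of cup_4 in the frame of holder between -0.0375 and -0.0325 m or z of cup_4 in the frame of cup_1 between 0.0145 and 0.0195 m or z of cup_4 in the frame of cup_2 between 0.0145 and 0.0195 m or z of cup_4 in the frame of cup_3 between 0.0145 and 0.0195 m or z of cup_4 in the frame of cup_5 between 0.0145 and 0.0195 m) and (z of cup_5 in the frame of holder between -0.0375 and -0.0325 m or z of cup_5 in the frame of cup_1 between 0.0145 and 0.0195 m or z of cup_5 in the frame of cup_2 between 0.0145 and 0.0195 m or z of cup_5 in the frame of cup_3 between 0.0145 and 0.0195 m or z of cup_5 in the frame of cup_4 between 0.0145 and 0.0195 m) and linear speed of each of cup_1, cup_2, cup_3, cup_4, cup_5 below 0.02 m/s and contact force between the fingers and cup_1 below 0.1 N and contact force between the fingers and cup_2 below 0.1 N and contact force between the fingers and cup_3 below 0.1 N and contact force between the fingers and cup_4 below 0.1 N and contact force between the fingers and cup_5 below 0.1 N and value of joint lid above 1.2 rad), for 0.3 s.
3. the lid is folded fully shut (value of joint lid below 0.05 rad), for 0.2 s.
At the end, for the whole second after the job is handed in: All cups upright (0.1 rad) in one stack in the box's holder: the first with its foot 35 mm below the ring's top, every other seated in the one below, 17 mm higher (each within 2.5 mm), all within 10 mm of the holder's axis; at rest; lid shut within 0.05 rad (angle between each of cup_1, cup_2, cup_3, cup_4, cup_5's own z axis and vertical below 0.1 rad and horizontal distance between each of cup_1, cup_2, cup_3, cup_4, cup_5 and holder below 0.01 m and (z of cup_1 in the frame of holder between -0.0375 and -0.0325 m or z of cup_1 in the frame of cup_2 between 0.0145 and 0.0195 m or z of cup_1 in the frame of cup_3 between 0.0145 and 0.0195 m or z of cup_1 in the frame of cup_4 between 0.0145 and 0.0195 m or z of cup_1 in the frame of cup_5 between 0.0145 and 0.0195 m) and (z of cup_2 in the frame of holder between -0.0375 and -0.0325 m or z of cup_2 in the frame of cup_1 between 0.0145 and 0.0195 m or z of cup_2 in the frame of cup_3 between 0.0145 and 0.0195 m or z of cup_2 in the frame of cup_4 between 0.0145 and 0.0195 m or z of cup_2 in the frame of cup_5 between 0.0145 and 0.0195 m) and (z of cup_3 in the frame of holder between -0.0375 and -0.0325 m or z of cup_3 in the frame of cup_1 between 0.0145 and 0.0195 m or z of cup_3 in the frame of cup_2 between 0.0145 and 0.0195 m or z of cup_3 in the frame of cup_4 between 0.0145 and 0.0195 m or z of cup_3 in the frame of cup_5 between 0.0145 and 0.0195 m) and (z of cup_4 in the frame of holder between -0.0375 and -0.0325 m or z of cup_4 in the frame of cup_1 between 0.0145 and 0.0195 m or z of cup_4 in the frame of cup_2 between 0.0145 and 0.0195 m or z of cup_4 in the frame of cup_3 between 0.0145 and 0.0195 m or z of cup_4 in the frame of cup_5 between 0.0145 and 0.0195 m) and (z of cup_5 in the frame of holder between -0.0375 and -0.0325 m or z of cup_5 in the frame of cup_1 between 0.0145 and 0.0195 m or z of cup_5 in the frame of cup_2 between 0.0145 and 0.0195 m or z of cup_5 in the frame of cup_3 between 0.0145 and 0.0195 m or z of cup_5 in the frame of cup_4 between 0.0145 and 0.0195 m) and linear speed of each of cup_1, cup_2, cup_3, cup_4, cup_5 below 0.02 m/s and value of joint lid below 0.05 rad); the robot touches nothing.
It fails at once if the spice jar is knocked over or shifted more than 25 mm (distance of spice_jar from where it was at the start of the episode above 0.025 m or angle between spice_jar's own z axis and vertical above 0.4 rad).
It fails at once if the roll of tape is knocked over or shifted more than 25 mm (distance of tape_roll from where it was at the start of the episode above 0.025 m or angle between tape_roll's own z axis and vertical above 0.4 rad).
Of cup_1, cup_2, cup_3, cup_4, cup_5 only 4 to 5 are there at a start; the rules pass over those that are not, and their reading is None.
At some moment in a run one of cup_1, cup_2, cup_3, cup_4, cup_5 may be knocked a few centimetres aside while the robot is not near it.
It also fails if it takes over 200 s, if anything falls off the work surface, if the arm or the gripper's body presses on something with over 40 N, if the wrist force passes 120 N, or if a joint passes its speed limit or range.

## Working session

There is one attempt and no reset: what is moved stays moved. The work goes in short steps, Python scripts to look and compute and a tool call to move; the robot and the scene stay as the last step left them, time stands still between calls to the robot, and variables do not carry over. Pictures are saved under pics/ and viewed, at most 14 in all, crops included, and the job is handed in when it is done.

Besides the shell and the picture viewer there is one more tool, called after "Emit:" as name(argument=value, ...), one argument or row to a line, values as JSON. servo_tool: Moves the arm, as the interface text tells. Its arguments: {"type":"object","properties":{"series":{"type":"array","items":{"type":"array"}},"grip":{"type":"number"},"squeeze":{"type":"number"}},"required":["series"]}

```bash
mkdir -p pics; cat > h.py <<'E'
import numpy as np,cv2
from station import arm
from scipy.spatial.transform import Rotation as R
def cloud(name):
    i=arm.camera_info(name); p,d=arm.read_camera(name)
    K=np.array(i['K']);v,u=np.mgrid[:384,:512]
    P=np.stack([(u-K[0,2])/K[0,0]*d,(v-K[1,2])/K[1,1]*d,d],-1)
    return p,d,P@np.array(i['rotation']).T+np.array(i['origin'])
def save(n,p): cv2.imwrite('pics/'+n+'.png',p[...,::-1])
def st():
    o=arm.get_obs(); print({k:(np.round(o[k],3).tolist()) for k in ['time_s','q','tool_pos','tcp_rot','contact_force','grip_width','grip_force']}); 
    print(np.round(R.from_rotvec(o['tcp_rot']).as_matrix(),3).tolist()); return o
E
python3 - <<'E'
from h import *
st()
for n in ['scene','top']:
    p,d,P=cloud(n); save(n+'0',p); np.savez('/tmp/'+n,p=p,d=d,P=P); i=arm.camera_info(n);print(n,np.round(i['origin']),np.round(i['rotation'],3).tolist(),i['K'])
a=np.hstack([cv2.imread('pics/scene0.png'),cv2.imread('pics/top0.png')]);
E
```

```text
{'time_s': 0.0, 'q': [1.066, 0.265, 1.605, -0.0, 1.274, -0.037], 'tool_pos': [304.205, 602.18, 403.349], 'tcp_rot': [-0.728, -3.055, 0.003], 'contact_force': [1.264, 0.097, 0.276], 'grip_width': 85.166, 'grip_force': 0.0}
[[-0.893, 0.451, -0.001], [0.451, 0.893, -0.002], [0.0, -0.002, -1.0]]Traceback (most recent call last):
  File "<stdin>", line 4, in <module>
  File "h.py", line 8, in cloud
    return p,d,P@np.array(i['rotation']).T+np.array(i['origin'])
               ~~~~~~~~~~~~~~~~~~~~~~~~~~~^~~~~~~~~~~~~~~~~~~~~~
ValueError: operands could not be broadcast together with shapes (384,512) (3,)
```

```bash
sed -i "s/P@np.array(i\['rotation'\]).T/P@rot(i).T/" h.py; cat >> h.py <<'E'
def rot(i):
    r=np.array(i['rotation'])
    return R.from_rotvec(r).as_matrix() if r.size==3 else r
E
python3 - <<'E'
from h import *
for n in ['scene','top']:
    p,d,P=cloud(n); save(n+'0',p); np.savez('/tmp/'+n,p=p,d=d,P=P); i=arm.camera_info(n);print(n,np.round(i['origin']),np.round(rot(i),3).tolist(),i['K'])
E
```

```text
scene [1009.  429. 1132.] [[-0.832, 0.45, -0.324], [0.554, 0.675, -0.486], [-0.0, -0.584, -0.811]] [[490.62322731   0.         256.2935757 ]
 [  0.         490.62322731 186.03090064]
 [  0.           0.           1.        ]]
top [ 492. -203.  983.] [[-0.017, -0.992, 0.126], [-1.0, 0.017, 0.0], [-0.003, -0.126, -0.992]] [[349.25613205   0.         248.19356476]
 [  0.         349.25613205 194.54640381]
 [  0.           0.           1.        ]]
```

View pics/top0.png

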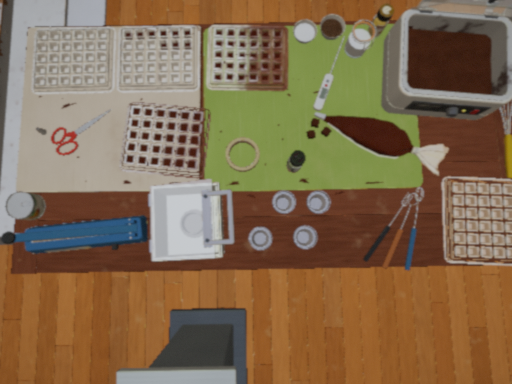

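View pics/scene0.png

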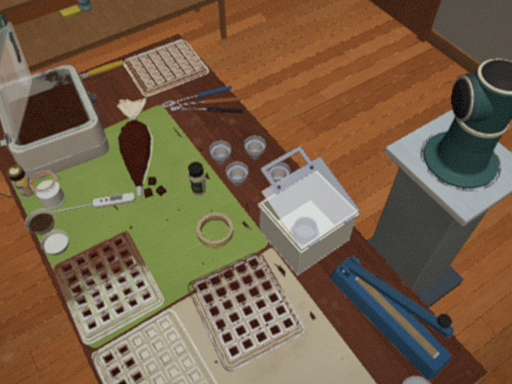

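The top view shows four cups at about (284,202), (318,202), (260,238) and (305,237), the box at (185,220) and the handle bar at (231,218). The jar is at (297,160) and the tape at (242,154). The scene view shows the same four cups and no fifth.

```bash
python3 - <<'E'
from h import *
z=np.load('/tmp/top.npz');P=z['P'];p=z['p'];d=z['d']
Z=P[...,2]
print('bench z',np.median(Z[255:262,250:350]))
for u,v in [(284,202),(318,202),(260,238),(305,237)]:
    w=(slice(v-16,v+17),slice(u-16,u+17)); q=P[w].reshape(-1,3); m=(q[:,2]>44)&(q[:,2]<62)
    q=q[m]; (cx,cy),r=cv2.minEnclosingCircle(q[:,:2].astype(np.float32)); 
    A=np.c_[2*q[:,:2],np.ones(len(q))];s=np.linalg.lstsq(A,(q[:,:2]**2).sum(1),rcond=None)[0]
    print('cup',m.sum(),np.round([cx,cy,r]),np.round(s[:2]),'ext',q.min(0).round(),q.max(0).round())
w=(slice(175,265),slice(140,240));q=P[w].reshape(-1,3);
m=(q[:,2]>125)&(q[:,2]<160);print('box',m.sum(),cv2.minAreaRect(q[m][:,:2].astype(np.float32)))
hi=np.histogram(q[:,2],bins=np.arange(-10,200,10));print(hi[0])
q=P[185:250,228:234]; print(q[::6,3].round().tolist())
for n,(u,v) in {'jar':(297,160),'tape':(242,154)}.items(): print(n,P[v,u].round(), P[v-1:v+2,u-4:u+5,2].max())
# upscale crops
big=cv2.resize(p[165:275,135:345],None,fx=3.8,fy=3.8,interpolation=cv2.INTER_CUBIC)
s=np.load('/tmp/scene.npz')['p'];b2=cv2.resize(s[120:280,200:370],None,fx=2.6,fy=2.6,interpolation=cv2.INTER_CUBIC)
save('crop_top',big)
E
```

```text
bench z 0.5716760489750641
cup 64 [ 590. -298.   31.] [ 590. -298.] ext [ 562. -328.   45.] [ 621. -269.   57.]
cup 86 [ 589. -391.   31.] [ 588. -391.] ext [ 558. -422.   44.] [ 619. -361.   56.]
cup 60 [ 494. -233.   31.] [ 494. -233.] ext [ 465. -264.   45.] [ 523. -203.   56.]
cup 68 [ 495. -352.   31.] [ 495. -352.] ext [ 466. -383.   44.] [ 524. -322.   56.]
box 1682 ((538.5308837890625, -49.295501708984375), (183.81845092773438, 170.511962890625), 2.391472578048706)
[ 782 2094  204   57   61   75   36   10    3    1    4    4    2   88
  209  524  875  934  960  818]
[[644.0, -155.0, 6.0], [598.0, -165.0, 213.0], [585.0, -165.0, 216.0], [572.0, -164.0, 213.0], [558.0, -164.0, 215.0], [545.0, -164.0, 211.0], [532.0, -164.0, 217.0], [519.0, -164.0, 213.0], [506.0, -164.0, 212.0], [492.0, -164.0, 216.0], [476.0, -152.0, -4.0]]
jar [ 690. -329.  106.] 110.80665499259817
tape [ 735. -187.    0.] 6.931828114733776
```

View pics/crop_top.png

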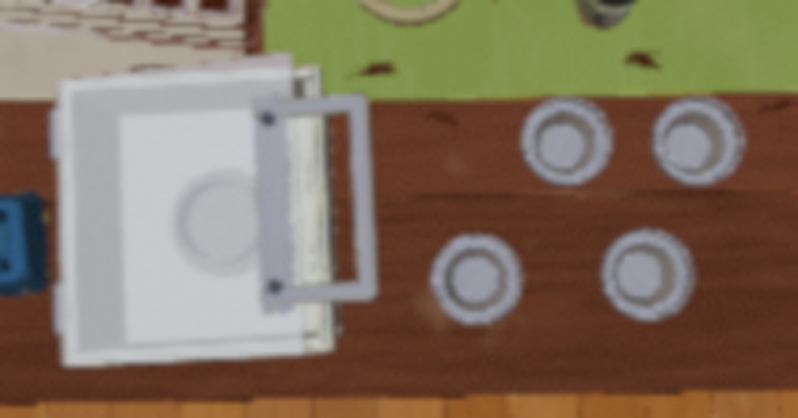

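```bash
python3 - <<'E'
from h import *
for n in ['top','scene']:
    z=np.load(f'/tmp/{n}.npz');P=z['P'].reshape(-1,3)
    m=(abs(P[:,0]-538)<130)&(abs(P[:,1]+60)<150)&(P[:,2]>100); q=P[m]
    print(n,m.sum(),np.histogram(q[:,2],bins=np.arange(100,230,6))[0])
    b=q[(q[:,2]>132)&(q[:,2]<142)]
    if len(b): print('rim',len(b),b.min(0).round(),b.max(0).round(),cv2.minAreaRect(b[:,:2].astype(np.float32)))
    l=q[(q[:,2]>150)&(q[:,2]<198)]
    A=np.c_[l[:,:2],np.ones(len(l))];c=np.linalg.lstsq(A,l[:,2],rcond=None)[0];r=l[:,2]-A@c
    k=abs(r)<4;c=np.linalg.lstsq(A[k],l[k,2],rcond=None)[0];print('lid plane',c,'n',k.sum(),'ang',np.arctan(np.hypot(*c[:2])),'yaw',np.arctan2(c[0],-c[1]))
    l=l[k];print(l.min(0).round(),l.max(0).round())
    h=q[q[:,2]>208];
    if len(h): print('bar',h.mean(0),h.min(0),h.max(0),np.polyfit(h[:,0],h[:,1],1))
E
```

```text
top 6404 [  3   1   0  12  78  87 143 323 539 516 553 567 572 572 448 554 263  73
 182 149   0]
rim 172 [ 450. -137.  132.] [633.  38. 142.] ((537.6212768554688, -48.5909423828125), (182.23373413085938, 170.10191345214844), 2.911581516265869)
lid plane [ 1.26692163e-02 -3.37639068e-01  1.48531290e+02] n 4212 ang 0.3258339758171337 yaw 0.0375053615261796
[ 446. -127.  150.] [631.  23. 198.]
bar [ 506.90657847 -190.30182684  751.24812353] [ 483.75771906 -203.20645885  208.07470395] [ 603.53767317 -130.93111429  982.71054102] [   0.47613064 -431.65558072]
scene 5982 [118  48  17 106 241 158 153 466 578 567 585 525 584 547 392 461 131  80
 175  50   0]
rim 239 [ 458. -121.  132.] [635.  46. 142.] ((583.7286987304688, -5.5110015869140625), (120.15388488769531, 232.5543975830078), 46.16238784790039)
lid plane [ 1.40769266e-02 -3.35220421e-01  1.48233416e+02] n 3755 ang 0.32371353788895374 yaw 0.041968388447128545
[ 449. -134.  150.] [633.  27. 198.]
bar [ 547.14519269 -154.11249201  212.09908926] [ 486.71735115 -163.98562553  208.06521369] [ 605.96035594 -131.00904641  219.84731689] [ 4.04304880e-02 -1.76233839e+02]
```

Emit:
servo_tool(
  series=[
    [[-0.02, -0.02, -0.02], 0],
    [[-0.04, -0.041, -0.03], 0],
    [[-0.04, -0.041, 0], 0],
    [[-0.04, -0.041, 0], 0],
    [[-0.04, -0.041, 0], 0],
    [[-0.04, -0.041, 0], 0],
    [[-0.04, -0.041, 0], 0],
    [[-0.04, -0.041, 0], 0],
    [[-0.04, -0.041, 0], 0],
    [[-0.04, -0.041, 0], 0],
    [[-0.04, -0.041, 0], 0],
    [[-0.04, -0.041, 0], 0],
    [[-0.04, -0.041, 0], 0],
    [[-0.04, -0.041, 0], 0],
    [[-0.022, -0.022, 0], -0.169],
    [[0, 0, 0], -0.169],
    [[0, 0, 0], -0.169],
    [[0, 0, 0], 0],
    [[0, 0, 0], 0],
  ],
  grip=0.045,
)

```text
time_s: 2.52
tool_pos: [546.1, -162.2, 453.5]
tcp_rot: [0.058, -3.141, -0.0]
contact_force: [1.0, -0.7, 0.1]
grip_width: 45.3
grip_force: 0.0
```

```bash
python3 - <<'E'
from h import *
o=st(); i=arm.camera_info('wrist'); print(i['K'],np.round(i['origin']),np.round(rot(i),3).tolist())
p,d=arm.read_camera('wrist'); save('w1',p); np.savez('/tmp/w1',p=p,d=d)
E
```

```text
{'time_s': 2.525, 'q': [-0.332, 0.038, 1.772, -0.0, 1.332, -1.94], 'tool_pos': [546.051, -162.218, 453.526], 'tcp_rot': [0.058, -3.141, -0.0], 'contact_force': [1.004, -0.66, 0.103], 'grip_width': 45.258, 'grip_force': 0.0}
[[-0.999, -0.037, -0.0], [-0.037, 0.999, 0.0], [0.0, 0.0, -1.0]]
[[297.31863964   0.         252.42695569]
 [  0.         297.31863964 195.60730539]
 [  0.           0.           1.        ]] [ 481. -164.  423.] [[-0.036, 0.965, 0.261], [0.999, 0.035, 0.01], [0.0, 0.261, -0.965]]
```

View pics/w1.png

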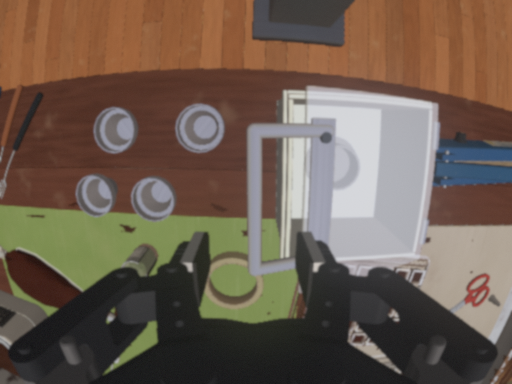

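The wrist view shows the bar at column 255, rows 130–270, between the fingers and in line with the hand. The four cups are at the left.

Emit:
servo_tool(
  series=[
    [[0, 0, 0.03], 0],
    [[0, 0, 0.03], 0],
    [[0, 0, 0.02], 0],
    [[0, 0, 0.008], 0],
    [[0, 0, 0], 0],
    [[0, 0, 0], 0],
  ],
)

```text
time_s: 3.32
tool_pos: [546.7, -162.5, 367.0]
tcp_rot: [-0.061, 3.139, -0.001]
contact_force: [-0.4, 0.3, 1.2]
grip_width: 45.0
grip_force: 0.0
```

Emit:
servo_tool(
  series=[
    [[0, 0, 0], 0],
    [[0, 0, 0], 0],
    [[0, 0, 0], 0],
    [[0, 0, 0], 0],
    [[0, 0, 0], 0],
    [[0, 0, 0], 0],
  ],
  grip=0.0,
  squeeze=40,
)

```text
time_s: 4.08
tool_pos: [546.4, -161.7, 365.7]
tcp_rot: [-0.062, 3.14, 0.002]
contact_force: [3.2, 5.8, -1.3]
grip_width: 9.9
grip_force: 38.9
```

Emit:
servo_tool(
  series=[
    [[0, 0.0048, -0.0123], 0],
    [[0, 0.0051, -0.0119], 0],
    [[0, 0.0062, -0.0115], 0],
    [[0, 0.0066, -0.0112], 0],
    [[0, 0.0076, -0.0107], 0],
    [[0, 0.0079, -0.0103], 0],
    [[0, 0, 0], 0],
  ],
)

```text
time_s: 4.95
tool_pos: [544.8, -123.2, 434.0]
tcp_rot: [-0.063, 3.14, 0.002]
contact_force: [2.8, 5.0, -3.0]
grip_width: 9.3
grip_force: 39.6
```

Emit:
servo_tool(
  series=[
    [[0, 0.0088, -0.0097], 0],
    [[0, 0.0092, -0.0092], 0],
    [[0, 0.01, -0.0085], 0],
    [[0, 0.0103, -0.008], 0],
    [[0, 0.011, -0.007], 0],
    [[0, 0.0112, -0.0068], 0],
    [[0, 0.0118, -0.0058], 0],
    [[0, 0.0119, -0.0052], 0],
    [[0, 0.0124, -0.0043], 0],
    [[0, 0.0125, -0.0036], 0],
    [[0, 0, 0], 0],
  ],
)

```text
time_s: 6.32
tool_pos: [540.2, -14.1, 503.8]
tcp_rot: [-0.063, 3.139, 0.001]
contact_force: [0.7, -0.7, 6.7]
grip_width: 9.4
grip_force: 40.0
```

Emit:
servo_tool(
  series=[
    [[0, 0.0128, -0.0028], 0],
    [[0, 0.0129, -0.002], 0],
    [[0, 0.0095, -0.001], 0],
    [[0, 0.0092, -0.0004], 0],
    [[0, 0.0085, 0], 0],
    [[0, 0.004, 0], 0],
    [[0, 0, 0], 0],
    [[0, 0, 0], 0],
    [[0, 0, 0], 0],
  ],
)

```text
time_s: 7.45
tool_pos: [538.0, 41.7, 509.8]
tcp_rot: [-0.061, 3.139, 0.0]
contact_force: [0.9, -0.2, 6.2]
grip_width: 9.3
grip_force: 41.1
```

```bash
python3 - <<'E'
from h import *
p,d,P=cloud('scene'); np.savez('/tmp/scene1',p=p,d=d,P=P)
p2,d2,P2=cloud('top'); np.savez('/tmp/top1',p=p2,d=d2,P=P2)
save('after_lid',np.hstack([cv2.resize(p[100:300,180:400],(440,400)),cv2.resize(p2[120:280,130:344],(360,400))]))
E
```

```text
(no output)
```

View pics/after_lid.png

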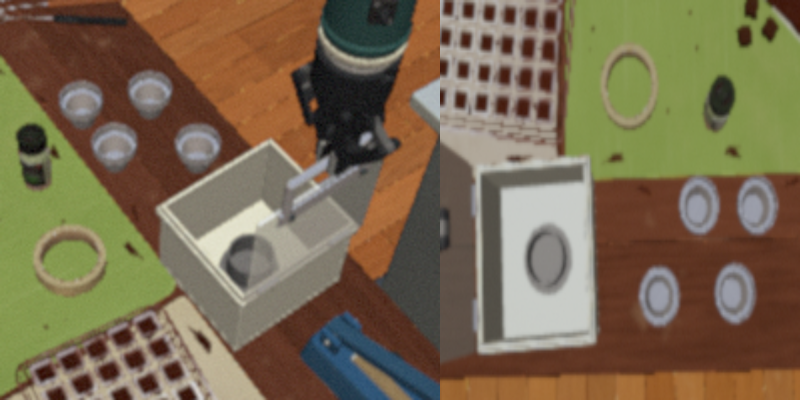

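The lid stands upright; the scene crop shows the ring inside the box. The four cups have not moved.

Emit:
servo_tool(
  series=[
    [[0, 0, 0], 0],
    [[0, 0, 0], 0],
    [[0, 0, -0.03], 0],
    [[0, 0, -0.03], 0],
    [[0, -0.06, 0], 0],
    [[0, -0.04, 0], 0],
    [[0, 0, 0], 0],
    [[0, 0, 0], 0],
  ],
  grip=0.045,
)

```text
time_s: 8.55
tool_pos: [541.9, -57.9, 567.2]
tcp_rot: [0.061, -3.139, -0.002]
contact_force: [0.4, 0.5, -0.4]
grip_width: 45.1
grip_force: 0.0
```

```bash
cat >> h.py <<'E'
def circ(q):
    A=np.c_[2*q[:,:2],np.ones(len(q))];s=np.linalg.lstsq(A,(q[:,:2]**2).sum(1),rcond=None)[0]
    return np.r_[s[:2],np.sqrt(s[2]+s[0]**2+s[1]**2)].round(1)
def near(P,x,y,r,z0,z1):
    q=P.reshape(-1,3); return q[(np.hypot(q[:,0]-x,q[:,1]-y)<r)&(q[:,2]>z0)&(q[:,2]<z1)]
def wcloud():
    o=arm.get_obs();i=arm.camera_info('wrist');p,d=arm.read_camera('wrist');K=np.array(i['K']);v,u=np.mgrid[:384,:512]
    a=(u-K[0,2])/K[0,0];b=(v-K[1,2])/K[1,1];r=np.hypot(a,b)+1e-9
    s=np.tan(np.minimum(r,1.45))/r
    P=np.stack([a*s*d,b*s*d,d],-1)
    P[d<=0]=np.nan
    return p,d,P@rot(i).T+np.array(i['origin'])
E
python3 - <<'E'
from h import *
st()
W=wcloud(); save('w2',W[0]); C={'top':cloud('top')[2],'scene':cloud('scene')[2],'wrist':W[2]}
np.savez('/tmp/c2',**C)
for n,P in C.items():
    q=near(P,540,-47,40,40,51);print(n,'ring',len(q), circ(q) if len(q)>5 else '',q.min(0).round(),q.max(0).round())
    q=near(P,540,-47,130,134,142);print(' rim',len(q),cv2.minAreaRect(q[:,:2].astype(np.float32)),q[:,2].mean() )
    for c in [(590,-298),(589,-391),(494,-233),(495,-352)]:
        q=near(P,*c,40,47,58); print('  cup',len(q),circ(q) if len(q)>5 else '',(q[:,:2].min(0)+q[:,:2].max(0))/2)
E
```

```text
{'time_s': 8.55, 'q': [-0.153, -0.041, 1.648, 0.001, 1.536, -1.762], 'tool_pos': [541.935, -57.926, 567.2], 'tcp_rot': [0.061, -3.139, -0.002], 'contact_force': [0.387, 0.489, -0.416], 'grip_width': 45.059, 'grip_force': 0.0}
[[-0.999, -0.039, -0.002], [-0.039, 0.999, 0.001], [0.002, 0.001, -1.0]]
top ring 85 [538.5 -50.7  28.9] [510. -81.  40.] [566. -21.  49.]
 rim 483 ((538.7496337890625, -49.40106201171875), (176.00241088867188, 166.86643981933594), 2.36374568939209) 137.93158495212566
  cup 61 [ 590.2 -298.3   29.6] [ 591.2719923  -298.34870991]
  cup 68 [ 588.6 -391.1   29.8] [ 588.44486422 -391.19143923]
  cup 58 [ 494.1 -232.5   29.7] [ 494.05772494 -233.25757931]
  cup 60 [ 495.2 -351.9   29.7] [ 494.67957501 -352.03610023]
scene ring 54 [541.1 -44.7  29.2] [520. -75.  40.] [572. -23.  46.]
 rim 312 ((540.9029541015625, -40.99543762207031), (177.3391571044922, 168.95416259765625), 2.3149490356445312) 137.09111020775936
  cup 62 [ 592.7 -292.2   29.8] [ 592.80338864 -293.24281073]
  cup 57 [ 591.1 -385.4   29.7] [ 590.79013203 -386.5594972 ]
  cup 61 [ 496.8 -226.7   29.7] [ 496.21953831 -227.10537206]
  cup 55 [ 498.  -345.9   30. ] [ 497.85155835 -344.86010278]
wrist ring 254 [539.9 -47.3  28.8] [510. -77.  40.] [569. -17.  48.]
 rim 1773 ((540.2119750976562, -45.06205749511719), (175.28477478027344, 165.90829467773438), 2.1514334678649902) 137.9746331266672
  cup 171 [ 591.2 -295.    29.7] [ 591.44128575 -295.10864645]
  cup 162 [ 589.5 -387.8   29.7] [ 589.58057145 -387.64533281]
  cup 183 [ 495.4 -229.2   29.8] [ 495.82559754 -229.4196576 ]
  cup 173 [ 496.5 -348.6   29.8] [ 496.38224751 -348.46591224]
```

View pics/w2.png

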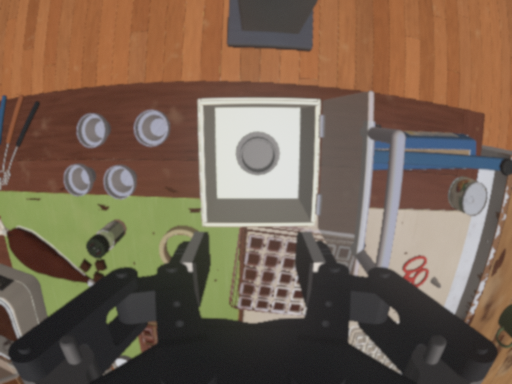

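The wrist view shows the box open with its ring at (258,152), the lid standing at column 350 and the cups at the left. The three cameras agree to about 3 mm around the wrist's values, so I use those and go to the nearest cup.

Emit:
servo_tool(
  series=[
    [[0.01, -0.05, 0], 0],
    [[0.01, -0.05, 0.03], 0],
    [[0.01, -0.04, 0.04], 0],
    [[0.01, -0.02, 0.05], 0],
    [[0.013, -0.009, 0.05], 0],
    [[0, 0, 0.05], 0],
    [[0, 0, 0.047], 0],
    [[0, 0, 0], 0],
    [[0, 0, 0], 0],
  ],
  grip=0.078,
)

```text
time_s: 9.82
tool_pos: [496.7, -229.0, 302.6]
tcp_rot: [-0.063, 3.139, -0.002]
contact_force: [0.1, -0.4, 1.2]
grip_width: 78.1
grip_force: 0.0
```

```bash
cat >> h.py <<'E'
def cups(P,gs,z0=45,z1=60):
    o=arm.get_obs();M=R.from_rotvec(o['tcp_rot']).as_matrix()
    for g in gs:
        q=near(P,*g,45,z0,z1)
        if len(q)>8:
            c=circ(q); print(len(q),c,'ztop',np.percentile(q[:,2],90).round(1),'tool delta mm',(M.T@np.r_[c[:2]-o['tool_pos'][:2],0]).round(1))
E
python3 - <<'E'
from h import *
o=st();W=wcloud();np.savez('/tmp/w3',p=W[0],P=W[2])
cups(W[2],[(495,-229),(496,-348),(590,-388),(591,-295)])
E
```

```text
{'time_s': 9.825, 'q': [-0.478, 0.11, 1.984, 0.0, 1.046, -2.089], 'tool_pos': [496.735, -228.992, 302.622], 'tcp_rot': [-0.063, 3.139, -0.002], 'contact_force': [0.109, -0.408, 1.25], 'grip_width': 78.091, 'grip_force': 0.0}
[[-0.999, -0.04, 0.002], [-0.04, 0.999, -0.001], [-0.002, -0.001, -1.0]]
955 [ 495.3 -230.    29.7] ztop 52.9 tool delta mm [ 1.8 -0.6 -0. ]
974 [ 496.6 -348.8   29.7] ztop 52.8 tool delta mm [   5.3 -119.4    0.2]
337 [ 589.  -387.9   29.2] ztop 52.5 tool delta mm [ -85.5 -162.1    0.6]
432 [ 591.2 -295.4   29.6] ztop 52.6 tool delta mm [-91.4 -69.8   0.5]
```

Emit:
servo_tool(
  series=[
    [[0.0015, -0.0005, 0.03], 0],
    [[0, 0, 0.03], 0],
    [[0, 0, 0.025], 0],
    [[0, 0, 0.01], 0],
    [[0, 0, 0.0035], 0],
    [[0, 0, 0], 0],
    [[0, 0, 0], 0],
  ],
)

```text
time_s: 10.75
tool_pos: [494.9, -230.0, 203.6]
tcp_rot: [-0.062, 3.139, -0.002]
contact_force: [0.1, -0.8, -0.2]
grip_width: 77.8
grip_force: 0.0
```

Emit:
servo_tool(
  series=[
    [[0, 0, 0], 0],
    [[0, 0, 0], 0],
    [[0, 0, 0], 0],
    [[0, 0, 0], 0],
    [[0, 0, 0], 0],
  ],
  grip=0.05,
  squeeze=25,
)

```text
time_s: 11.38
tool_pos: [494.7, -230.0, 203.4]
tcp_rot: [-0.061, 3.14, -0.001]
contact_force: [-1.5, 0.8, 6.7]
grip_width: 60.2
grip_force: 26.9
```

```bash
python3 - <<'E'
from h import *
o=st();W=wcloud();save('w4',W[0])
E
```

```text
{'time_s': 11.375, 'q': [-0.481, 0.233, 2.053, 0.0, 0.854, -2.091], 'tool_pos': [494.739, -229.996, 203.391], 'tcp_rot': [-0.061, 3.14, -0.001], 'contact_force': [-1.546, 0.784, 6.699], 'grip_width': 60.225, 'grip_force': 26.86}
[[-0.999, -0.039, 0.001], [-0.039, 0.999, -0.001], [-0.001, -0.001, -1.0]]
```

View pics/w4.png

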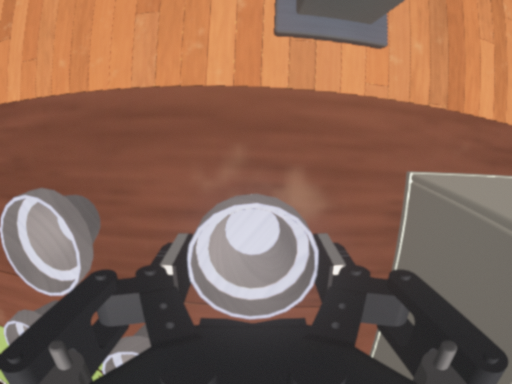

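The cup sits square between the pads at (253,257), with nothing else touched. I lift it and carry it over the ring.

Emit:
servo_tool(
  series=[
    [[0, 0, -0.02], 0],
    [[0, 0, -0.04], 0],
    [[0, 0, -0.05], 0],
    [[0, 0, -0.055], 0],
    [[-0.01, 0.04, 0], 0],
    [[-0.015, 0.05, 0], 0],
    [[-0.015, 0.05, 0], 0],
    [[-0.012, 0.041, 0], 0],
    [[0, 0, 0], 0],
    [[0, 0, 0], 0],
  ],
)

```text
time_s: 12.68
tool_pos: [538.8, -46.9, 366.8]
tcp_rot: [0.063, -3.14, 0.001]
contact_force: [-0.0, 0.4, -1.6]
grip_width: 60.2
grip_force: 28.1
```

```bash
python3 - <<'E'
from h import *
o=st();W=wcloud(); cups(W[2],[(540,-47)],195,225)
M=R.from_rotvec(o['tcp_rot']).as_matrix();print((M.T@np.r_[539.9-o['tool_pos'][0],-47.3-o['tool_pos'][1],0]).round(1))
E
```

```text
{'time_s': 12.675, 'q': [-0.133, 0.039, 1.933, -0.001, 1.171, -1.743], 'tool_pos': [538.813, -46.887, 366.821], 'tcp_rot': [0.063, -3.14, 0.001], 'contact_force': [-0.024, 0.359, -1.639], 'grip_width': 60.166, 'grip_force': 28.077}
[[-0.999, -0.04, -0.001], [-0.04, 0.999, -0.0], [0.001, -0.0, -1.0]]
9175 [537.8 -46.   29.4] ztop 216.6 tool delta mm [0.9 1.4 0. ]
[-1.1 -0.5 -0. ]
```

Emit:
servo_tool(
  series=[
    [[-0.0005, -0.0005, 0.04], 0],
    [[0, 0, 0.04], 0],
    [[0, 0, 0.03], 0],
    [[0, 0, 0.02], 0],
    [[0, 0, 0.01], 0],
    [[0, 0, 0.008], 0],
    [[0, 0, 0.004], 0],
    [[0, 0, 0], 0],
    [[0, 0, 0], 0],
  ],
)

```text
time_s: 13.85
tool_pos: [540.0, -47.3, 216.1]
tcp_rot: [-0.062, 3.14, -0.0]
contact_force: [-0.2, -0.8, -0.5]
grip_width: 60.0
grip_force: 28.1
```

Emit:
servo_tool(
  series=[
    [[0, 0, 0.0015], 0],
    [[0, 0, 0], 0],
    [[0, 0, 0], 0],
  ],
)

```text
time_s: 14.22
tool_pos: [539.8, -47.3, 214.1]
tcp_rot: [-0.062, 3.141, -0.0]
contact_force: [-0.7, -0.2, -1.8]
grip_width: 60.2
grip_force: 28.1
```

Emit:
servo_tool(
  series=[
    [[0, 0, 0], 0],
    [[0, 0, 0], 0],
    [[0, 0, 0], 0],
    [[0, 0, -0.02], 0],
    [[0, 0, -0.04], 0],
    [[0, 0, -0.05], 0],
    [[0, 0, -0.05], 0],
    [[0, 0, 0], 0],
    [[0, 0, 0], 0],
  ],
  grip=0.076,
)

```text
time_s: 15.35
tool_pos: [539.4, -47.3, 373.7]
tcp_rot: [0.062, -3.141, -0.0]
contact_force: [-0.3, -0.4, -0.4]
grip_width: 76.0
grip_force: 0.0
```

```bash
python3 - <<'E'
from h import *
o=st();W=wcloud(); save('w5',W[0]);cups(W[2],[(540,-47)],55,70);cups(W[2],[(496,-348),(590,-388),(591,-295)])
E
```

```text
{'time_s': 15.35, 'q': [-0.133, 0.034, 1.925, 0.0, 1.183, -1.743], 'tool_pos': [539.351, -47.284, 373.651], 'tcp_rot': [0.062, -3.141, -0.0], 'contact_force': [-0.339, -0.423, -0.362], 'grip_width': 76.016, 'grip_force': 0.0}
[[-0.999, -0.039, -0.0], [-0.039, 0.999, 0.0], [0.0, 0.0, -1.0]]
579 [539.8 -46.6  29.7] ztop 63.3 tool delta mm [-0.8  0.6 -0. ]
436 [ 496.7 -348.4   29.8] ztop 52.6 tool delta mm [  54.1 -299.3    0. ]
255 [ 589.8 -387.5   29.7] ztop 52.5 tool delta mm [-3.74e+01 -3.42e+02 -2.00e-01]
489 [ 591.5 -294.9   29.7] ztop 52.6 tool delta mm [-4.270e+01 -2.495e+02 -2.000e-01]
```

View pics/w5.png

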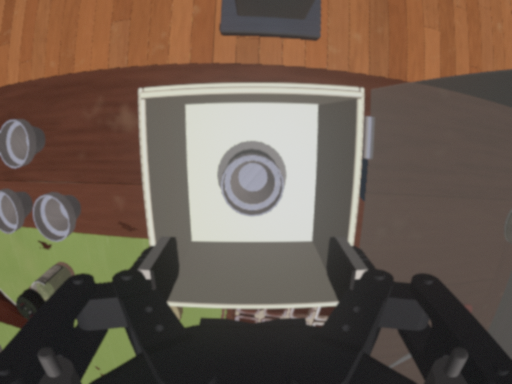

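The first cup is seated in the ring: it appears at (253,178) with its rim at about 62.7 mm. On to the next.

Emit:
servo_tool(
  series=[
    [[-0.01, -0.04, 0], 0],
    [[-0.01, -0.055, 0], 0],
    [[-0.01, -0.055, 0], 0],
    [[-0.01, -0.055, 0.02], 0],
    [[-0.003, -0.0445, 0.03], 0],
    [[0, 0, 0.024], 0],
    [[0, 0, 0], 0],
    [[0, 0, 0], 0],
  ],
)

```text
time_s: 16.4
tool_pos: [592.3, -294.4, 299.3]
tcp_rot: [0.062, -3.14, -0.001]
contact_force: [-0.2, -0.4, -0.0]
grip_width: 76.1
grip_force: 0.0
```

```bash
python3 - <<'E'
from h import *
o=st();W=wcloud();cups(W[2],[(591,-295),(496,-348),(590,-388)])
E
```

```text
{'time_s': 16.4, 'q': [-0.499, 0.319, 1.735, 0.0, 1.089, -2.11], 'tool_pos': [592.282, -294.42, 299.262], 'tcp_rot': [0.062, -3.14, -0.001], 'contact_force': [-0.21, -0.379, -0.022], 'grip_width': 76.109, 'grip_force': 0.0}
[[-0.999, -0.04, -0.001], [-0.04, 0.999, 0.001], [0.001, 0.001, -1.0]]
1003 [ 591.6 -295.8   29.7] ztop 53.0 tool delta mm [ 1.1 -1.3 -0. ]
999 [ 497.3 -348.9   29.6] ztop 53.3 tool delta mm [ 97.5 -50.6  -0. ]
1014 [ 589.9 -387.9   29.6] ztop 52.9 tool delta mm [  6.5 -93.3   0. ]
```

Descend 95.5 mm, grip, lift, and carry. From (591.4,−295.6) to (540,−47) is about tool (+42, +250).

Emit:
servo_tool(
  series=[
    [[0.001, -0.001, 0.03], 0],
    [[0, 0, 0.03], 0],
    [[0, 0, 0.025], 0],
    [[0, 0, 0.008], 0],
    [[0, 0, 0.0025], 0],
    [[0, 0, 0], 0],
    [[0, 0, 0], 0],
  ],
)

```text
time_s: 17.32
tool_pos: [592.0, -296.2, 205.9]
tcp_rot: [-0.062, 3.139, -0.002]
contact_force: [-0.3, -0.4, -0.3]
grip_width: 76.3
grip_force: 0.0
```

Emit:
servo_tool(
  series=[
    [[0, 0, 0], 0],
    [[0, 0, 0], 0],
    [[0, 0, 0], 0],
    [[0, 0, 0], 0],
    [[0, 0, 0], 0],
  ],
  grip=0.05,
)

```text
time_s: 17.95
tool_pos: [591.8, -296.3, 205.6]
tcp_rot: [-0.061, 3.14, -0.001]
contact_force: [0.2, 0.2, 5.2]
grip_width: 60.5
grip_force: 27.3
```

Emit:
servo_tool(
  series=[
    [[0, 0, -0.02], 0],
    [[0, 0, -0.04], 0],
    [[0, 0, -0.05], 0],
    [[0, 0, -0.055], 0],
    [[0.005, 0.03, 0], 0],
    [[0.01, 0.05, 0], 0],
    [[0.01, 0.055, 0], 0],
    [[0.01, 0.055, 0], 0],
    [[0.007, 0.04, 0], 0],
    [[0, 0.02, 0], 0],
    [[0, 0, 0], 0],
    [[0, 0, 0], 0],
  ],
)

```text
time_s: 19.45
tool_pos: [540.0, -48.5, 369.6]
tcp_rot: [-0.061, 3.141, -0.001]
contact_force: [0.3, 0.4, -1.2]
grip_width: 60.5
grip_force: 27.9
```

```bash
cat >> h.py <<'E'
def off(x,y):
    o=arm.get_obs();M=R.from_rotvec(o['tcp_rot']).as_matrix();print('off',(M.T@np.r_[x-o['tool_pos'][0],y-o['tool_pos'][1],0]).round(1))
E
python3 - <<'E'
from h import *
o=st();off(540,-47)
E
```

```text
{'time_s': 19.45, 'q': [-0.135, 0.038, 1.928, -0.001, 1.175, -1.745], 'tool_pos': [540.021, -48.545, 369.648], 'tcp_rot': [-0.061, 3.141, -0.001], 'contact_force': [0.266, 0.365, -1.162], 'grip_width': 60.533, 'grip_force': 27.885}
[[-0.999, -0.039, 0.0], [-0.039, 0.999, -0.001], [-0.0, -0.001, -1.0]]
off [-0.   1.5 -0. ]
```

Emit:
servo_tool(
  series=[
    [[0, 0.0015, 0.04], 0],
    [[0, 0, 0.04], 0],
    [[0, 0, 0.025], 0],
    [[0, 0, 0.015], 0],
    [[0, 0, 0.008], 0],
    [[0, 0, 0.005], 0],
    [[0, 0, 0.003], 0],
    [[0, 0, 0], 0],
    [[0, 0, 0], 0],
  ],
)

```text
time_s: 20.58
tool_pos: [539.9, -46.3, 234.0]
tcp_rot: [-0.062, 3.14, -0.0]
contact_force: [0.2, 0.1, -1.7]
grip_width: 60.0
grip_force: 27.9
```

Emit:
servo_tool(
  series=[
    [[0, 0, 0.001], 0],
    [[0, 0, 0], 0],
    [[0, 0, 0], 0],
  ],
)

```text
time_s: 20.95
tool_pos: [539.9, -46.2, 233.0]
tcp_rot: [-0.061, 3.14, 0.0]
contact_force: [-0.2, 0.3, 2.7]
grip_width: 60.1
grip_force: 28.2
```

Emit:
servo_tool(
  series=[
    [[0, 0, 0], 0],
    [[0, 0, 0], 0],
    [[0, 0, 0], 0],
    [[0, 0, -0.02], 0],
    [[0, 0, -0.04], 0],
    [[0, 0, -0.05], 0],
    [[0, 0, -0.035], 0],
    [[0, 0, 0], 0],
    [[0, 0, 0], 0],
  ],
  grip=0.076,
)

```text
time_s: 22.08
tool_pos: [539.1, -46.3, 376.5]
tcp_rot: [0.062, -3.14, -0.0]
contact_force: [-0.1, -0.3, -1.5]
grip_width: 76.0
grip_force: 0.0
```

```bash
python3 - <<'E'
from h import *
o=st();W=wcloud(); save('w6',W[0]);cups(W[2],[(540,-47)],72,90);cups(W[2],[(540,-47)],56,66);cups(W[2],[(496,-348),(590,-388)])
E
```

```text
{'time_s': 22.075, 'q': [-0.132, 0.031, 1.922, -0.0, 1.189, -1.742], 'tool_pos': [539.147, -46.268, 376.479], 'tcp_rot': [0.062, -3.14, -0.0], 'contact_force': [-0.133, -0.293, -1.54], 'grip_width': 75.999, 'grip_force': 0.0}
[[-0.999, -0.039, -0.001], [-0.039, 0.999, 0.0], [0.001, 0.0, -1.0]]
644 [539.6 -46.   29.7] ztop 80.1 tool delta mm [-0.7  0.2 -0. ]
1230 [539.8 -45.9  25.6] ztop 64.4 tool delta mm [-0.9  0.3 -0. ]
453 [ 496.7 -348.4   29.7] ztop 52.8 tool delta mm [  54.1 -300.3    0. ]
248 [ 589.6 -387.7   29.9] ztop 52.7 tool delta mm [-3.720e+01 -3.432e+02 -3.000e-01]
```

The second cup's rim is at 80.1 mm, 17 mm above the first, so it is seated. Next is the cup at (496.7,−348.5).

Emit:
servo_tool(
  series=[
    [[0, -0.04, 0], 0],
    [[0.01, -0.055, 0], 0],
    [[0.011, -0.055, 0], 0],
    [[0.011, -0.055, 0], 0],
    [[0.011, -0.055, 0.02], 0],
    [[0.011, -0.04, 0.03], 0],
    [[0, 0, 0.026], 0],
    [[0, 0, 0], 0],
    [[0, 0, 0], 0],
  ],
)

```text
time_s: 23.25
tool_pos: [497.4, -347.8, 300.9]
tcp_rot: [0.062, -3.14, -0.001]
contact_force: [0.2, -0.2, 0.8]
grip_width: 76.2
grip_force: 0.0
```

```bash
python3 - <<'E'
from h import *
o=st();W=wcloud();cups(W[2],[(496,-348),(590,-388)])
E
```

```text
{'time_s': 23.25, 'q': [-0.651, 0.221, 1.856, 0.0, 1.065, -2.262], 'tool_pos': [497.426, -347.775, 300.943], 'tcp_rot': [0.062, -3.14, -0.001], 'contact_force': [0.196, -0.233, 0.807], 'grip_width': 76.152, 'grip_force': 0.0}
[[-0.999, -0.04, -0.001], [-0.04, 0.999, 0.001], [0.001, 0.001, -1.0]]
965 [ 496.5 -349.5   29.7] ztop 53.0 tool delta mm [ 1.4 -1.6 -0. ]
692 [ 589.5 -388.3   29.7] ztop 52.7 tool delta mm [-89.9 -44.1   0.1]
```

Emit:
servo_tool(
  series=[
    [[0.001, -0.0015, 0.03], 0],
    [[0, 0, 0.03], 0],
    [[0, 0, 0.025], 0],
    [[0, 0, 0.008], 0],
    [[0, 0, 0.0035], 0],
    [[0, 0, 0], 0],
    [[0, 0, 0], 0],
  ],
)

```text
time_s: 24.18
tool_pos: [497.0, -350.1, 206.2]
tcp_rot: [-0.062, 3.139, -0.002]
contact_force: [0.1, -0.1, 0.2]
grip_width: 76.0
grip_force: 0.0
```

Emit:
servo_tool(
  series=[
    [[0, 0, 0], 0],
    [[0, 0, 0], 0],
    [[0, 0, 0], 0],
    [[0, 0, 0], 0],
    [[0, 0, 0], 0],
  ],
  grip=0.05,
)

```text
time_s: 24.8
tool_pos: [496.9, -350.1, 205.9]
tcp_rot: [-0.061, 3.14, -0.002]
contact_force: [-0.4, -0.2, 5.6]
grip_width: 60.2
grip_force: 27.7
```

Emit:
servo_tool(
  series=[
    [[0, 0, -0.02], 0],
    [[0, 0, -0.04], 0],
    [[0, 0, -0.05], 0],
    [[0, 0, -0.055], 0],
    [[-0.005, 0.03, 0], 0],
    [[-0.01, 0.05, 0], 0],
    [[-0.01, 0.055, 0], 0],
    [[-0.01, 0.055, 0], 0],
    [[-0.01, 0.055, 0], 0],
    [[-0.01, 0.045, 0], 0],
    [[0, 0.01, 0], 0],
    [[0, 0, 0], 0],
    [[0, 0, 0], 0],
  ],
)

```text
time_s: 26.42
tool_pos: [539.5, -48.8, 370.0]
tcp_rot: [0.06, -3.141, 0.001]
contact_force: [0.0, -0.2, -0.6]
grip_width: 59.7
grip_force: 27.8
```

```bash
python3 - <<'E'
from h import *
o=st();off(539.7,-46.3)
E
```

```text
{'time_s': 26.425, 'q': [-0.136, 0.037, 1.929, -0.001, 1.176, -1.745], 'tool_pos': [539.455, -48.829, 370.0], 'tcp_rot': [0.06, -3.141, 0.001], 'contact_force': [0.005, -0.241, -0.598], 'grip_width': 59.657, 'grip_force': 27.835}
[[-0.999, -0.038, -0.0], [-0.038, 0.999, -0.001], [0.0, -0.001, -1.0]]
off [-0.3  2.5 -0. ]
```

Emit:
servo_tool(
  series=[
    [[-0.0005, 0.0025, 0.03], 0],
    [[0, 0, 0.04], 0],
    [[0, 0, 0.025], 0],
    [[0, 0, 0.01], 0],
    [[0, 0, 0.007], 0],
    [[0, 0, 0.005], 0],
    [[0, 0, 0.002], 0],
    [[0, 0, 0], 0],
    [[0, 0, 0], 0],
  ],
)

```text
time_s: 27.55
tool_pos: [540.3, -45.2, 251.4]
tcp_rot: [-0.062, 3.14, -0.0]
contact_force: [-0.0, 0.6, -1.2]
grip_width: 59.8
grip_force: 27.8
```

Emit:
servo_tool(
  series=[
    [[0, -0.0005, 0.0015], 0],
    [[0, 0, 0], 0],
    [[0, 0, 0], 0],
  ],
)

```text
time_s: 27.92
tool_pos: [540.4, -45.7, 250.0]
tcp_rot: [-0.061, 3.14, 0.0]
contact_force: [0.7, 1.1, 3.8]
grip_width: 59.7
grip_force: 28.3
```

Emit:
servo_tool(
  series=[
    [[0, 0, 0], 0],
    [[0, 0, 0], 0],
    [[0, 0, 0], 0],
    [[0, 0, -0.02], 0],
    [[0, 0, -0.04], 0],
    [[0, 0, -0.05], 0],
    [[0, 0, -0.02], 0],
    [[0, 0, 0], 0],
    [[0, 0, 0], 0],
  ],
  grip=0.076,
)

```text
time_s: 29.05
tool_pos: [539.5, -45.7, 377.9]
tcp_rot: [0.061, -3.139, -0.0]
contact_force: [-0.0, -0.4, -0.5]
grip_width: 75.9
grip_force: 0.0
```

```bash
python3 - <<'E'
from h import *
o=st();W=wcloud(); save('w7',W[0]);cups(W[2],[(540,-47)],90,106);cups(W[2],[(590,-388)])
E
```

```text
{'time_s': 29.05, 'q': [-0.131, 0.031, 1.92, -0.0, 1.193, -1.741], 'tool_pos': [539.497, -45.743, 377.858], 'tcp_rot': [0.061, -3.139, -0.0], 'contact_force': [-0.01, -0.415, -0.461], 'grip_width': 75.929, 'grip_force': 0.0}
[[-0.999, -0.039, -0.002], [-0.039, 0.999, 0.0], [0.002, 0.0, -1.0]]
666 [539.9 -45.8  29.7] ztop 97.1 tool delta mm [-0.5 -0.1 -0. ]
253 [ 589.7 -387.3   29.6] ztop 52.3 tool delta mm [-3.690e+01 -3.433e+02 -3.000e-01]
```

The third rim is at 97.1 mm, seated. Now the last cup, at about tool (−37, −343).

Emit:
servo_tool(
  series=[
    [[0, -0.05, 0], 0],
    [[-0.007, -0.055, 0], 0],
    [[-0.008, -0.055, 0], 0],
    [[-0.008, -0.055, 0], 0],
    [[-0.007, -0.055, 0], 0],
    [[-0.007, -0.05, 0.03], 0],
    [[0, -0.023, 0.03], 0],
    [[0, 0, 0.018], 0],
    [[0, 0, 0], 0],
    [[0, 0, 0], 0],
  ],
)

```text
time_s: 30.35
tool_pos: [590.9, -386.0, 302.1]
tcp_rot: [-0.063, 3.14, -0.0]
contact_force: [-0.8, -0.9, -0.7]
grip_width: 76.1
grip_force: 0.0
```

```bash
python3 - <<'E'
from h import *
o=st();W=wcloud();cups(W[2],[(590,-388)])
E
```

```text
{'time_s': 30.35, 'q': [-0.614, 0.394, 1.628, 0.0, 1.119, -2.225], 'tool_pos': [590.904, -386.03, 302.053], 'tcp_rot': [-0.063, 3.14, -0.0], 'contact_force': [-0.751, -0.889, -0.655], 'grip_width': 76.082, 'grip_force': 0.0}
[[-0.999, -0.04, 0.001], [-0.04, 0.999, -0.0], [-0.001, -0.0, -1.0]]
959 [ 589.8 -388.5   29.7] ztop 53.1 tool delta mm [ 1.4 -2.3  0. ]
```

Emit:
servo_tool(
  series=[
    [[0.001, -0.002, 0.03], 0],
    [[0, 0, 0.03], 0],
    [[0, 0, 0.025], 0],
    [[0, 0, 0.008], 0],
    [[0, 0, 0.0045], 0],
    [[0, 0, 0], 0],
    [[0, 0, 0], 0],
  ],
)

```text
time_s: 31.28
tool_pos: [590.1, -389.4, 205.4]
tcp_rot: [-0.062, 3.139, -0.002]
contact_force: [0.6, -0.2, 0.9]
grip_width: 75.9
grip_force: 0.0
```

Emit:
servo_tool(
  series=[
    [[0, 0, 0], 0],
    [[0, 0, 0], 0],
    [[0, 0, 0], 0],
    [[0, 0, 0], 0],
    [[0, 0, 0], 0],
  ],
  grip=0.05,
)

```text
time_s: 31.9
tool_pos: [590.1, -389.5, 205.4]
tcp_rot: [-0.061, 3.139, -0.002]
contact_force: [-0.1, 0.2, 6.0]
grip_width: 61.6
grip_force: 27.8
```

Emit:
servo_tool(
  series=[
    [[0, 0, -0.02], 0],
    [[0, 0, -0.04], 0],
    [[0, 0, -0.05], 0],
    [[0, 0, -0.055], 0],
    [[0, 0.03, -0.01], 0],
    [[0.005, 0.05, 0], 0],
    [[0.01, 0.055, 0], 0],
    [[0.01, 0.055, 0], 0],
    [[0.01, 0.055, 0], 0],
    [[0.001, 0.055, 0], 0],
    [[0, 0.035, 0], 0],
    [[0, 0.009, 0], 0],
    [[0, 0, 0], 0],
    [[0, 0, 0], 0],
  ],
)

```text
time_s: 33.65
tool_pos: [540.2, -47.8, 379.1]
tcp_rot: [-0.06, 3.141, -0.001]
contact_force: [-0.5, -0.3, -0.5]
grip_width: 61.3
grip_force: 27.7
```

```bash
python3 - <<'E'
from h import *
o=st();off(539.9,-46)
E
```

```text
{'time_s': 33.65, 'q': [-0.134, 0.031, 1.917, -0.001, 1.193, -1.743], 'tool_pos': [540.212, -47.8, 379.065], 'tcp_rot': [-0.06, 3.141, -0.001], 'contact_force': [-0.521, -0.302, -0.489], 'grip_width': 61.33, 'grip_force': 27.684}
[[-0.999, -0.038, 0.0], [-0.038, 0.999, -0.001], [-0.0, -0.001, -1.0]]
off [ 0.2  1.8 -0. ]
```

Emit:
servo_tool(
  series=[
    [[0, 0.001, 0.03], 0],
    [[0, 0, 0.04], 0],
    [[0, 0, 0.02], 0],
    [[0, 0, 0.01], 0],
    [[0, 0, 0.007], 0],
    [[0, 0, 0.004], 0],
    [[0, 0, 0], 0],
    [[0, 0, 0], 0],
  ],
)

```text
time_s: 34.65
tool_pos: [540.4, -45.8, 268.6]
tcp_rot: [-0.062, 3.14, -0.0]
contact_force: [-0.2, 0.2, -0.6]
grip_width: 61.5
grip_force: 27.7
```

Emit:
servo_tool(
  series=[
    [[0, 0, 0.0015], 0],
    [[0, 0, 0.001], 0],
    [[0, 0, 0], 0],
    [[0, 0, 0], 0],
  ],
)

```text
time_s: 35.15
tool_pos: [540.5, -45.7, 266.1]
tcp_rot: [-0.062, 3.14, 0.0]
contact_force: [-0.3, 1.1, 4.6]
grip_width: 61.5
grip_force: 28.1
```

Emit:
servo_tool(
  series=[
    [[0, 0, 0], 0],
    [[0, 0, 0], 0],
    [[0, 0, 0], 0],
    [[0, 0, -0.02], 0],
    [[0, 0, -0.04], 0],
    [[0, 0, -0.05], 0],
    [[0, 0, -0.03], 0],
    [[0, 0, 0], 0],
    [[0, 0, 0], 0],
  ],
  grip=0.076,
)

```text
time_s: 36.28
tool_pos: [539.6, -45.8, 404.1]
tcp_rot: [0.062, -3.139, -0.0]
contact_force: [0.2, -1.4, -0.9]
grip_width: 75.8
grip_force: 0.0
```

```bash
python3 - <<'E'
from h import *
o=st();W=wcloud(); save('w8',W[0]);cups(W[2],[(540,-47)],107,123)
p=cloud('scene')[0];save('s8',cv2.resize(p[100:300,180:400],(660,600)))
E
```

```text
{'time_s': 36.275, 'q': [-0.131, 0.012, 1.89, -0.0, 1.242, -1.741], 'tool_pos': [539.582, -45.761, 404.089], 'tcp_rot': [0.062, -3.139, -0.0], 'contact_force': [0.202, -1.438, -0.895], 'grip_width': 75.838, 'grip_force': 0.0}
[[-0.999, -0.039, -0.002], [-0.039, 0.999, 0.0], [0.002, 0.0, -1.0]]
624 [540.1 -45.7  29.7] ztop 114.0 tool delta mm [-0.7  0.  -0. ]
```

View pics/s8.png

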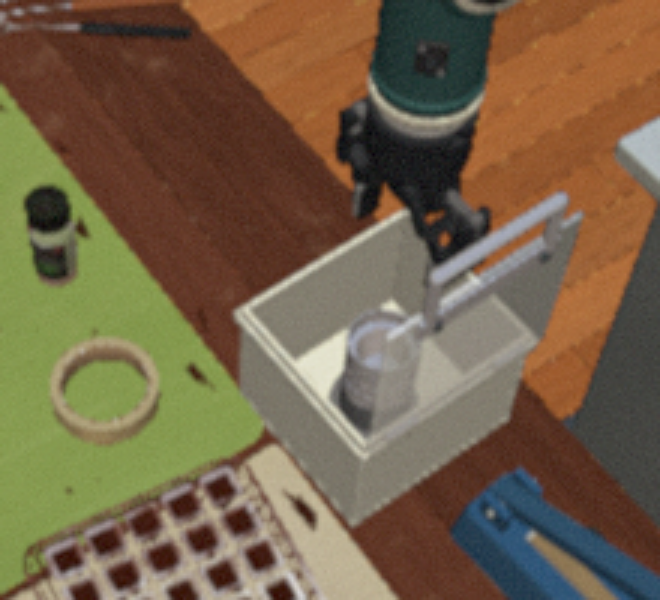

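View pics/w8.png

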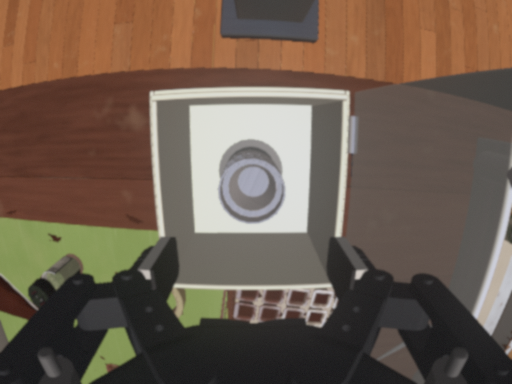

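The wrist view shows one straight stack centred at (252,187), rim at 114.0 mm, so all four are seated. The scene view shows no cups left on the bench, and the jar and tape unmoved. Now back to the bar.

Emit:
servo_tool(
  series=[
    [[0, 0, -0.03], 0],
    [[0, 0, -0.05], 0],
    [[0, 0, -0.05], 0],
    [[0, 0, -0.05], 0],
    [[0, 0.03, 0], 0],
    [[0, 0.04, 0], 0],
    [[0, 0.0175, 0], 0],
    [[0, 0, 0], 0],
    [[0, 0, 0], 0],
  ],
  grip=0.045,
)

```text
time_s: 37.5
tool_pos: [536.8, 41.0, 584.6]
tcp_rot: [0.061, -3.14, 0.001]
contact_force: [0.9, -0.4, 0.5]
grip_width: 44.9
grip_force: 0.0
```

```bash
python3 - <<'E'
from h import *
o=st();off(538,41.7)
for n,P in {'scene':cloud('scene')[2],'wrist':wcloud()[2]}.items():
    q=near(P,538,42,60,340,368);print(n,len(q),np.median(q,0).round(1),q.min(0).round(),q.max(0).round())
E
```

```text
{'time_s': 37.5, 'q': [0.03, -0.055, 1.631, -0.001, 1.567, -1.58], 'tool_pos': [536.807, 41.04, 584.624], 'tcp_rot': [0.061, -3.14, 0.001], 'contact_force': [0.901, -0.405, 0.489], 'grip_width': 44.899, 'grip_force': 0.0}
[[-0.999, -0.039, -0.001], [-0.039, 0.999, -0.001], [0.001, -0.001, -1.0]]
off [-1.2  0.6 -0. ]
scene 281 [546.4  47.4 350.9] [480.  39. 341.] [597.  53. 356.]
wrist 2296 [531.2  42.7 352.5] [478.  35. 347.] [596.  51. 356.]
```

Emit:
servo_tool(
  series=[
    [[-0.001, 0.001, 0.03], 0],
    [[0, 0, 0.025], 0],
    [[0, 0, 0.015], 0],
    [[0, 0, 0.006], 0],
    [[0, 0, 0], 0],
    [[0, 0, 0], 0],
  ],
)

```text
time_s: 38.35
tool_pos: [537.8, 42.6, 510.6]
tcp_rot: [-0.061, 3.139, 0.0]
contact_force: [-0.4, -0.3, 0.1]
grip_width: 45.0
grip_force: 0.0
```

Emit:
servo_tool(
  series=[
    [[0, 0, 0], 0],
    [[0, 0, 0], 0],
    [[0, 0, 0], 0],
    [[0, 0, 0], 0],
    [[0, 0, 0], 0],
    [[0, 0, 0], 0],
  ],
  grip=0.0,
  squeeze=40,
)

```text
time_s: 39.1
tool_pos: [537.7, 42.7, 510.1]
tcp_rot: [-0.062, 3.14, -0.0]
contact_force: [0.0, -1.1, 5.6]
grip_width: 9.3
grip_force: 39.3
```

Emit:
servo_tool(
  series=[
    [[0, -0.005, 0], 0],
    [[0, -0.0085, 0], 0],
    [[0, -0.0092, 0.0004], 0],
    [[0, -0.0095, 0.001], 0],
    [[0, -0.0129, 0.002], 0],
    [[0, -0.0128, 0.0028], 0],
    [[0, -0.0125, 0.0036], 0],
    [[0, -0.0124, 0.0043], 0],
    [[0, -0.0119, 0.0052], 0],
    [[0, -0.0118, 0.0058], 0],
    [[0, -0.0112, 0.0068], 0],
    [[0, -0.011, 0.007], 0],
    [[0, 0, 0], 0],
  ],
)

```text
time_s: 40.72
tool_pos: [542.9, -87.5, 469.4]
tcp_rot: [0.06, -3.141, 0.004]
contact_force: [5.4, -2.0, -0.9]
grip_width: 9.2
grip_force: 40.3
```

Emit:
servo_tool(
  series=[
    [[0, -0.0103, 0.008], 0],
    [[0, -0.01, 0.0085], 0],
    [[0, -0.0092, 0.0092], 0],
    [[0, -0.0088, 0.0097], 0],
    [[0, -0.0079, 0.0103], 0],
    [[0, -0.0076, 0.0107], 0],
    [[0, -0.0066, 0.0112], 0],
    [[0, -0.0062, 0.0115], 0],
    [[0, -0.0051, 0.0119], 0],
    [[0, -0.0048, 0.0123], 0],
    [[0, 0, 0], 0],
  ],
)

```text
time_s: 42.1
tool_pos: [545.6, -162.8, 365.2]
tcp_rot: [0.061, -3.14, 0.0]
contact_force: [5.4, -0.1, -2.3]
grip_width: 9.0
grip_force: 41.4
```

Emit:
servo_tool(
  series=[
    [[0, -0.0036, 0.0115], 0],
    [[0, -0.0028, 0.0117], 0],
    [[0, -0.0021, 0.0113], 0],
    [[0, -0.0014, 0.0114], 0],
    [[0, -0.0008, 0.0104], 0],
    [[0, -0.0002, 0.0085], 0],
    [[0, 0, 0], 0],
    [[0, 0, 0], 0],
  ],
)

```text
time_s: 43.1
tool_pos: [546.0, -173.3, 305.2]
tcp_rot: [0.062, -3.141, 0.001]
contact_force: [-5.3, 4.0, 18.3]
grip_width: 9.0
grip_force: 42.9
```

```bash
python3 - <<'E'
from h import *
P=cloud('scene')[2].reshape(-1,3)
m=(abs(P[:,0]-540)<80)&(P[:,1]>-110)&(P[:,1]<20)&(P[:,2]>120)&(P[:,2]<175);l=P[m]
A=np.c_[l[:,:2]-[540,-46],np.ones(len(l))]
k=np.ones(len(l),bool)
for _ in range(4):
    c=np.linalg.lstsq(A[k],l[k,2],rcond=None)[0];k=abs(l[:,2]-A@c)<4
print(c,k.sum(),len(l))
st()
E
```

```text
[-2.13649240e-04 -1.69819929e-03  1.42570310e+02] 2848 3004
{'time_s': 43.15, 'q': [-0.351, 0.155, 1.927, -0.001, 1.059, -1.961], 'tool_pos': [546.025, -173.34, 305.183], 'tcp_rot': [-0.062, 3.141, -0.001], 'contact_force': [-4.506, 3.593, 16.598], 'grip_width': 9.161, 'grip_force': 42.883}
[[-0.999, -0.04, 0.0], [-0.04, 0.999, -0.001], [0.0, -0.001, -1.0]]
```

The lid plane's slope is 0.002 rad, so it is shut. I release and back off.

Emit:
servo_tool(
  series=[
    [[0, 0, 0], 0],
    [[0, 0, 0], 0],
    [[0, 0, 0], 0],
    [[0, 0, -0.02], 0],
    [[0, 0, -0.04], 0],
    [[0, 0, -0.05], 0],
    [[0, 0, -0.05], 0],
    [[0, -0.05, -0.04], 0],
    [[0, -0.05, 0], 0],
    [[0, 0, 0], 0],
    [[0, 0, 0], 0],
  ],
  grip=0.045,
)

```text
time_s: 44.52
tool_pos: [549.7, -271.9, 501.8]
tcp_rot: [0.06, -3.141, -0.001]
contact_force: [-0.5, 0.1, 0.6]
grip_width: 45.0
grip_force: 0.0
```

```bash
python3 - <<'E'
from h import *
p,d,P=cloud('scene');save('s9',cv2.resize(p[100:300,180:400],(660,600)));P=P.reshape(-1,3)
m=(abs(P[:,0]-540)<80)&(P[:,1]>-110)&(P[:,1]<20)&(P[:,2]>120)&(P[:,2]<175);l=P[m]
A=np.c_[l[:,:2]-[540,-46],np.ones(len(l))]
k=np.ones(len(l),bool)
for _ in range(4):
    c=np.linalg.lstsq(A[k],l[k,2],rcond=None)[0];k=abs(l[:,2]-A@c)<4
print(c,k.sum(),len(l))
st()
E
```

```text
[-2.68020210e-04 -4.54643113e-03  1.42697393e+02] 2874 2997
{'time_s': 44.575, 'q': [-0.499, 0.104, 1.616, 0.0, 1.423, -2.109], 'tool_pos': [549.762, -271.386, 501.58], 'tcp_rot': [0.062, -3.141, -0.001], 'contact_force': [0.373, 0.712, 0.051], 'grip_width': 45.072, 'grip_force': 0.0}
[[-0.999, -0.039, -0.0], [-0.039, 0.999, 0.001], [0.0, 0.001, -1.0]]
```

View pics/s9.png

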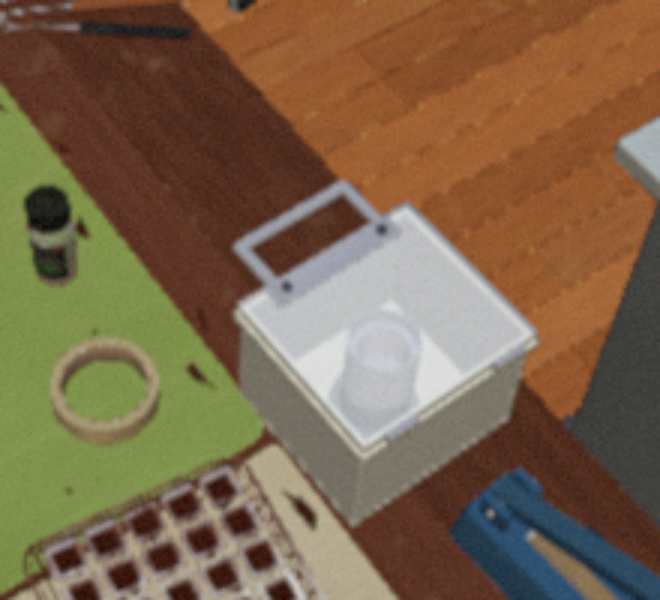

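The lid lies flat (0.005 rad) over the upright stack at (380,365), and the hand is clear of everything.

```bash
python3 -c "
from station import arm
print(arm.finish_job())"
```

```text
the job is handed in; nothing more can be done
None
```

All four cups on the bench are nested and seated in the holder, the lid is shut (about 0.005 rad by camera), the jar and tape were not touched, and the job is handed in at about 45 s; no verdict was returned.

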